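# Take the lift-off lid off the fruit box and stand it in the draining rack

### The job

The lid of the wooden fruit box is to be washed: swing it up on its hinges until it is upright, lift it straight up off the hinge pins, and stand it upright, handle at the top, in the middle slot of the draining rack. Set it right down on the rack's rails before you let go of it, and leave the other things where they are.

Things in the scene. Friction and masses are not known exactly. Their poses are not given: they have to be found in the camera images.
- fruit_box: Light-wood box, fixed, 110 mm deep (x), 166 mm wide (y), 80 mm high, walls 8 mm. Origin: centre of its underside on the worktop; z up; its front is -x, facing the robot's left and somewhat the robot. Behind it two wooden stop posts (y = +18 and -18 mm, front faces at x = 84 mm, tops 135 mm high): the opened lid rests against them, leaning about 6 degrees past upright.
- hinge (a point): Point on the hinge axis at the back of the fruit box (box x = 73, y = 0, z = 86 mm), midway between its two fixed steel pins, which lie along box y at y = +50 and -50 mm, 7.5 mm thick, between steel cheeks. The lid swings freely about them: unless pushed past upright on to the stop posts it falls shut.
- lid: Loose brown wooden lid, 0.2 to 0.4 kg. Origin on its hinge axis, at hinge while on the pins. Own frame: plate 12 mm thick (z -6 to 6), x -16 to -135 mm, 170 mm wide (y). Closed: level, z up, front edge 7 mm beyond the box. Upright: -x points up, z to the back. A batten 8 mm deep under it keeps the closed lid from sliding off.
- hook (a point): Middle of the lower ends of the lid's two steel hinge hooks, at lid x = +12 mm, y = z = 0. The hooks are 24 mm wide (at lid y = +50 and -50 mm) and 20 mm thick. Their 10 mm wide slots open towards lid +x, so the upright lid comes off the pins when lifted straight up by about 17 mm.
- handle (a point): Middle of the bar of the bow handle on the lid's front edge: round steel, 12 mm thick, about 80 mm long along lid y, at lid x = -163 mm, z = 0; the opening between bar and plate is 22 mm wide. The space under the handle, in front of the box, is free.
- rack: Draining rack, fixed: two light-wood rails along its x (150 mm long, 36 mm wide, tops 20 mm high) at y = +50 and -50 mm; in each stand four steel rods, 8 mm thick, tops 100 mm above the worktop, at x = -66, -22, 22, 66 mm: three slots running along y, each 36 mm clear. Origin: centre of its underside, z up.
- slot (a point): Middle of the rack's middle slot at the height of the rail tops (rack x = 0, y = 0, z = 20 mm). The lid stands here on its two hinge hooks on the two rails, its width along rack y, its origin 12 mm above this point. A toaster 190 mm high (world x over 0.45 m) stands between box and rack, a tall cupboard (x over 0.36, y under -0.48 m) right of the rack, a wall cupboard above x = 0.62 m.
- mandarin: Mandarin, 60 mm, lying in the fruit box under the lid; origin at its underside.
- lemon: Lemon, 78 x 55 x 56 mm, lying on the worktop; origin at its underside. To be left alone.
- butter: Block of wrapped butter, 73 x 102 x 37 mm, on the worktop; origin at its underside. To be left alone.
- jar: Clear jar with a screw cap, 84 mm across and 120 mm high, behind the rack; origin at its underside. To be left alone.
- canister: White canister, 72 mm across and 100 mm high, standing behind the fruit box; origin at its underside. To be left alone.
- spoon: Steel spoon, 188 mm long, on the worktop at the left; origin at its underside. To be left alone.

How it is judged:
By the outcome, as a careful person would: the job done as asked, in the order asked, and still so for the second after the job is handed in, with the robot touching nothing.
It also fails if it takes over 64 s, if anything falls off the work surface, if the arm or the gripper's body presses on something with over 40 N, if the wrist force passes 120 N, or if a joint passes its speed limit or range.

### The arm

A 7-joint arm with a two-finger parallel gripper is mounted at the origin on a cart in front of the work surface, level with it; the furniture and walls round the work are solid. World frame = base frame: x ahead of the robot, y to its left, z up, the work surface at z = 0. Lengths are in mm, angles in rad, forces in N, time in s.
With the tool pointing down it reaches from about 425 to 875 mm from the base axis. Payload 8.4 kg.
Tool frame: the origin (TCP) lies midway between the tips of the shut fingers; the grasp point (between the pads) lies 19 mm behind it; z points along the fingers, y is the line along which they close (so a half turn about z gives the same grasp; the last joint's range is limited). The gripper opens to 87 mm and grips with 3 to 60 N. Pads are 19 mm wide; open, the fingers measure 117 mm over their backs; the gripper's body (75 mm by 190 mm) begins 51 mm behind the grasp point.
Start: joints at [1.078, 0.333, 0.04, 1.465, -0.013, 1.343, -0.059], TCP at [249.381, -600.227, 222.546] pointing down, gripper open.
Joint ranges: [-2.58, 2.58], [-0.38, 2.09], [-1.3, 1.39], [0.25, 2.4], [-1.5, 4.64], [0.08, 2.09], [-2.65, 2.65]. Speed limits (rad/s): [2.22, 2.22, 2.79, 2.79, 3.14, 3.14, 3.14].

### API

Orientations are given as a unit quaternion [x, y, z, w].
In Python, from workcell import robot gives the robot as it stands.
- The arm moves only by the shell command python3 jog.py FILE [OPENING] [FORCE], which reads ROWS from the file FILE. ROWS is 1 to 10 rows, one to a line, with the numbers parted by commas; each row has 6 numbers: dx, dy, dz in fractions of the full range, 1 being 1000 mm, then a rotation vector rx, ry, rz in normalised numbers (1 is pi/2 rad); each row shifts and turns the commanded pose from where the row before left it, along the tool's axes as they then stand; what a row does not reach is not made up. A row lasts 1/12 s, in which the tool goes at most 41.7 mm and 0.125 rad, less where a joint would pass 70% of its speed; a pose out of reach is approached as far as the arm can. OPENING is the finger opening in mm, set as the command begins (- or left out keeps the last). The fingers move at their own pace and stop on an object; FORCE is the grip in N (left out, the last holds). Time passes only in rows, so rows that do not move let the fingers close. It prints the time, the measured TCP pose, the force, the opening and the grip force at its end. No shift or turn number may pass 1 either way. Input that does not fit is refused with a message, and nothing moves.
- robot.get_state(): the state, without advancing time (a new reading comes with each control period).
- robot.grab_frame(name): name is "scene" or "top"; returns the picture (384x512x3 uint8, red, green, blue); there is no depth.
- robot.camera_params(name): a dict with "camera_matrix" (3x3 intrinsics, pixels), "k1" (the pictures are not rectified: a ray, as slopes to the right and down, at radius r is drawn at 1 + k1 r^2 times it, then the intrinsics apply), "origin" and "rotation" of the camera in the world. Camera axes: x right, y down, z forward; pixel columns grow to the right and rows downward; lengths in mm; the calibration is good to about 2 mm. A picture is of the moment at which its call begins. camera_params takes no time and is no camera call.
- robot.job_done(): hands the job in; it is judged then, once.
The state is a dict: "time": time; "qpos": joint angles; "joint_velocities": joint speeds; "joint_torque": joint torques, N m; "eef_pos": TCP position; "eef_rot": TCP orientation; "contact_force": force on the tool from outside, world axes, zero at the start; "wrist_torque": the same for the moment, N m; "opening": finger opening in mm; "finger_force": force on a finger pad.
Only numpy, scipy, OpenCV 4.12 (cv2) and the standard library are available. Lean on these libraries where they do the work, as an engineer would, in place of code of your own. Each camera call takes 0.05 s, during which the arm holds its last target. There are 200 camera calls.

## Working session

There is one attempt and no reset: what is moved stays moved. The work goes in short steps, Python scripts to look and compute and a shell command to move; the robot and the scene stay as the last step left them, time stands still between calls to the robot, and variables do not carry over. Pictures are saved under pics/ and viewed, at most 12 in all, crops included, and the job is handed in when it is done.

```bash
ls; mkdir -p pics
python3 - <<'E'
from workcell import robot
import cv2,json
for n in("scene","top"):
    cv2.imwrite(f"pics/{n}0.png",robot.grab_frame(n)[:,:,::-1])
    print(n,robot.camera_params(n))
print(robot.get_state())
E
```

```text
jog.py
pics
workcell.py
scene {'camera_matrix': array([[407.25437421,   0.        , 254.86251257],
       [  0.        , 407.25437421, 187.93726285],
       [  0.        ,   0.        ,   1.        ]]), 'k1': -0.05759691096415897, 'origin': array([-477.83096584,  782.93425081,  869.78484896]), 'rotation': array([-0.40076919,  0.78384418, -0.41722764,  0.22559576])}
top {'camera_matrix': array([[390.36044173,   0.        , 254.67743681],
       [  0.        , 390.36044173, 183.01080929],
       [  0.        ,   0.        ,   1.        ]]), 'k1': -0.13417470864148026, 'origin': array([ 215.28033347,  245.67384221, 1534.63840041]), 'rotation': array([-0.50635722,  0.85486912, -0.09667998,  0.05877197])}
{'time': 0.1, 'qpos': array([ 1.07776104,  0.33384701,  0.03987834,  1.46619671, -0.01342895,
        1.34329663, -0.05849056]), 'joint_velocities': array([-6.16482238e-04, -2.04660938e-03, -1.09017642e-05, -1.11831245e-03,
       -4.69759688e-04,  1.77597357e-03, -1.95387879e-03]), 'joint_torque': array([ 5.41062851e-03, -6.57805610e+01,  1.34139586e+00, -4.04706395e+01,
       -5.94801153e-02,  4.09704528e-02,  8.58591466e-05]), 'eef_pos': array([ 249.24296808, -599.84713661,  221.73710582]), 'eef_rot': array([ 9.80675749e-01,  1.95638765e-01, -1.80304953e-04, -7.18585210e-04]), 'contact_force': array([-0.63575463, -0.36195101,  0.06726207]), 'wrist_torque': array([ 0.06705579, -0.00943488, -0.0216303 ]), 'finger_force': 0.0, 'opening': 86.75744221104554}
```

View pics/scene0.png

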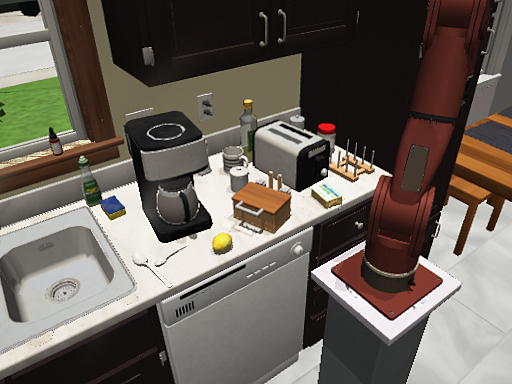

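View pics/top0.png

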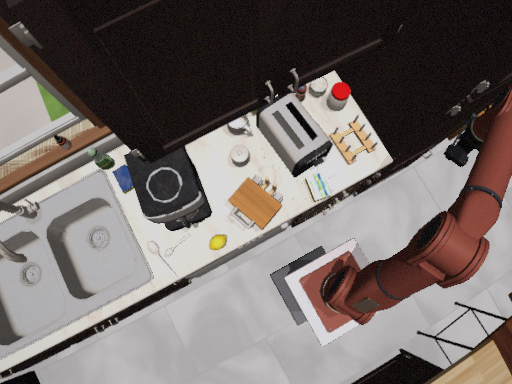

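The scene shows the box with its brown lid at (262,205), with the handle on its front left at (248,225) and the rack at (352,160). The top view has the lid at (256,203), the handle bow at (240,218) and the rack at (354,142). I'll enlarge both areas.

```bash
cat > h.py <<'E'
import numpy as np,cv2
from scipy.spatial.transform import Rotation as R
from workcell import robot
def cam(n):
    p=robot.camera_params(n); return p["camera_matrix"],np.array([p["k1"],0,0,0.]),p["origin"],R.from_quat(p["rotation"]).as_matrix()
def ray(n,uv):
    K,d,o,M=cam(n)
    q=cv2.undistortPoints(np.array(uv,float).reshape(-1,1,2),K,d)[:,0]
    return o,np.c_[q,np.ones(len(q))]@M.T
def onz(n,uv,z):
    o,r=ray(n,uv); return o+r*((z-o[2])/r[:,2])[:,None]
def proj(n,P):
    K,d,o,M=cam(n); P=np.array(P,float).reshape(-1,3)
    return cv2.projectPoints(P,cv2.Rodrigues(M.T)[0],-M.T@o,K,d)[0][:,0]
def tri(a,b):
    (o1,r1),(o2,r2)=ray("scene",a),ray("top",b); out=[]
    for u,v in zip(r1,r2):
        s=np.linalg.lstsq(np.c_[u,-v],o2-o1,rcond=None)[0]; p,q=o1+s[0]*u,o2+s[1]*v
        out.append(np.r_[(p+q)/2,np.linalg.norm(p-q)])
    return np.array(out)
E
python3 - <<'E'
import cv2,numpy as np
t=cv2.imread("pics/top0.png");s=cv2.imread("pics/scene0.png")
def c(im,x,y,w,h,f=7): 
    return cv2.resize(im[y:y+h,x:x+w],None,fx=f,fy=f,interpolation=cv2.INTER_CUBIC)
# 56x40 at 7 => 392x280
out=np.vstack([np.hstack([c(t,220,170,70,60,5.7),c(s,228,175,70,60,5.7)]),np.hstack([c(t,318,112,70,45,5.7),c(s,320,135,70,45,5.7)])])
print(out.shape);cv2.imwrite("pics/crop.png",out)
for n,im,box in(("top",t,(220,170,70,60)),("scene",s,(228,175,70,60))):
    x,y,w,h=box;hsv=cv2.cvtColor(im[y:y+h,x:x+w],cv2.COLOR_BGR2HSV);print(n,hsv[33 if n=="top" else 25,30:40])
E
```

```text
(598, 798, 3)
top [[ 15 156 188]
 [ 14 151 184]
 [ 14 156 181]
 [ 15 155 181]
 [ 15 158 179]
 [ 15 161 173]
 [ 15 159 173]
 [ 15 153 178]
 [ 15 157 183]
 [ 15 161 182]]
scene [[ 13 172 194]
 [ 13 171 195]
 [ 13 172 196]
 [ 13 172 194]
 [ 13 173 192]
 [ 13 174 190]
 [ 13 173 189]
 [ 13 172 187]
 [ 13 173 187]
 [ 13 174 186]]
```

View pics/crop.png

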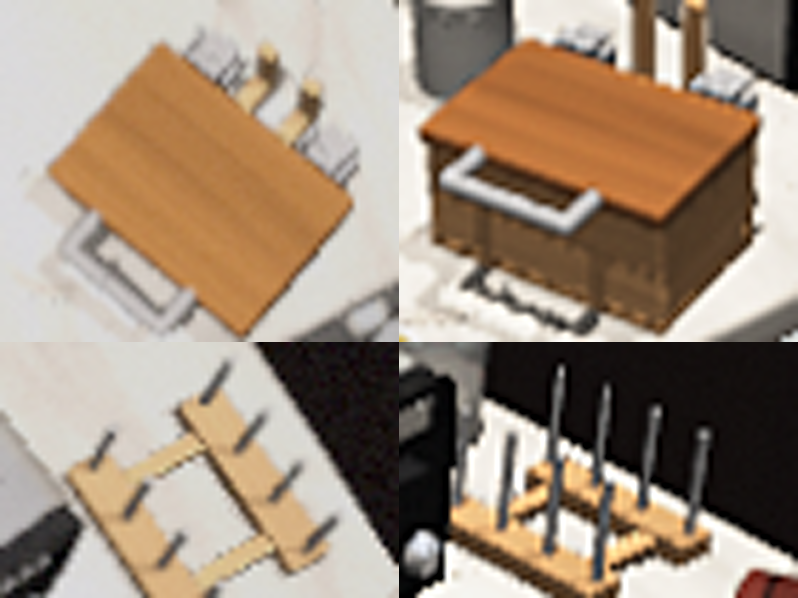

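The crop shows the lid, handle, hooks and posts of the box clearly. The rack's two rails and rods are also clear in the top view, with the rack's lower corner below the crop. Next I'll measure the outlines on their planes.

```bash
cat > m.py <<'E'
from h import *
def rect(n,mask,z):
    c=max(cv2.findContours(mask,cv2.RETR_EXTERNAL,cv2.CHAIN_APPROX_NONE)[0],key=cv2.contourArea)[:,0]
    P=onz(n,c,z)[:,:2]; (cx,cy),(w,h),a=cv2.minAreaRect(P.astype(np.float32)); return np.round([cx,cy,w,h,a],1),len(c)
def msk(im,box,lo,hi):
    x,y,w,h=box; m=np.zeros(im.shape[:2],np.uint8); m[y:y+h,x:x+w]=cv2.inRange(cv2.cvtColor(im[y:y+h,x:x+w],cv2.COLOR_BGR2HSV),lo,hi); return m
E
python3 - <<'E'
from m import *
t=cv2.imread("pics/top0.png");s=cv2.imread("pics/scene0.png")
for n,im,b in(("top",t,(220,170,70,62)),("scene",s,(228,178,70,60))):
    m=msk(im,b,(5,130,145),(20,255,255)); m=cv2.morphologyEx(m,cv2.MORPH_OPEN,np.ones((3,3)))
    print("lid",n,rect(n,m,92))
for n,im,b in(("top",t,(318,112,70,60)),("scene",s,(320,140,70,50))):
    m=msk(im,b,(8,60,150),(28,200,255)); m=cv2.morphologyEx(m,cv2.MORPH_CLOSE,np.ones((5,5)));m=cv2.morphologyEx(m,cv2.MORPH_OPEN,np.ones((2,2)))
    print("rack",n,rect(n,m,20)); cv2.imwrite(f"/tmp/{n}.png",m)
# handle bar ends
H=onz("top",np.array([[63,248],[160,328],[192,292],[97,215]])/5.7+[220-.4,170-.4],86);print("handle",H.round(1))
t=onz("top",np.array([[163,43],[50,172],[243,333],[353,203]])/5.7+[220-.4,170-.4],92);print("lidcorners",t.round(1))
t=onz("scene",np.array([[530,42],[422,132],[662,220],[758,118]])/5.7-[70,0]+[228-.4,175-.4],92);print("lidcorners",t.round(1))
# rod tops (z100) / rack
t=onz("top",np.array([[228,365],[265,413],[298,464],[335,518],[112,434],[147,486],[183,534]])/5.7+[318-.4,112-60-.4],100);print("rods",t.round(1))
t=onz("scene",np.array([[559,368],[606,387],[655,407],[704,431],[512,434],[557,462],[607,487]])/5.7-[70,60]+[320-.4,135-.4],100);print("rods",t.round(1))
E
```

```text
lid top (array([443. , 124. , 165.8, 117.1,  21. ]), 114)
lid scene (array([443. , 125.5, 167.6, 118.1,  21.8]), 116)
rack top (array([ 479.9, -359.2,  149.5,  135.9,    1.9]), 122)
rack scene (array([ 475. , -351.7,  147.1,  136.5,    1.9]), 102)
handle [[452.  222.9  86. ]
 [375.  192.1  86. ]
 [385.8 162.5  86. ]
 [460.6 193.   86. ]]
lidcorners [[541.   99.7  92. ]
 [499.8 206.8  92. ]
 [345.6 146.7  92. ]
 [385.7  41.9  92. ]]
lidcorners [[535.7 103.7  92. ]
 [493.1 210.7  92. ]
 [340.3 149.9  92. ]
 [385.9  43.5  92. ]]
rods [[ 551.8 -401.7  100. ]
 [ 509.2 -405.3  100. ]
 [ 466.5 -405.4  100. ]
 [ 421.  -406.8  100. ]
 [ 546.9 -301.9  100. ]
 [ 503.  -303.3  100. ]
 [ 461.7 -306.8  100. ]]
rods [[ 554.6 -403.4  100. ]
 [ 512.8 -408.2  100. ]
 [ 470.3 -412.9  100. ]
 [ 425.2 -412.9  100. ]
 [ 502.6 -302.8  100. ]
 [ 455.4 -298.4  100. ]
 [ 411.  -299.9  100. ]]
```

Run:
```python
import cv2
for n,x,y in(("top",322,114),("scene",324,138)):
    im=cv2.imread(f"pics/{n}0.png"); cv2.imwrite(f"pics/rack_{n}.png",cv2.resize(im[y:y+50,x:x+66],None,fx=12,fy=12,interpolation=cv2.INTER_CUBIC))
```

```text
(no output)
```

View pics/rack_top.png

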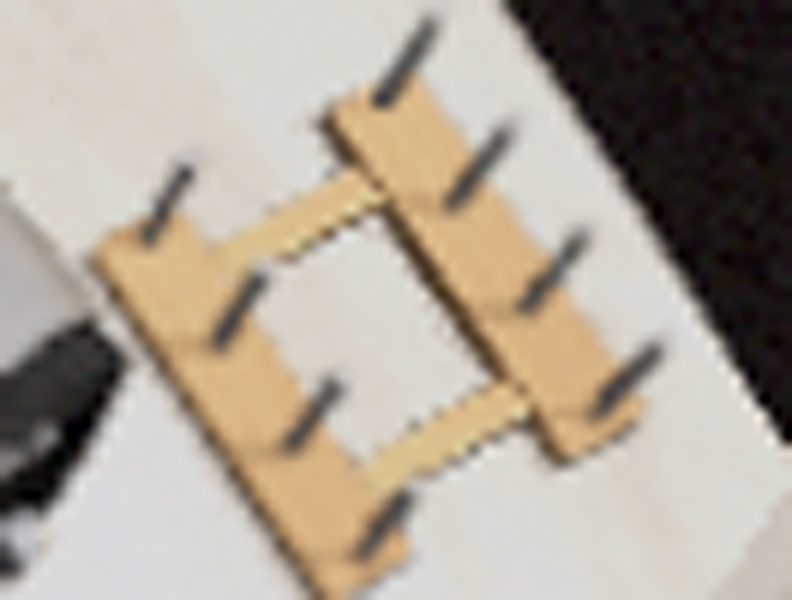

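View pics/rack_scene.png

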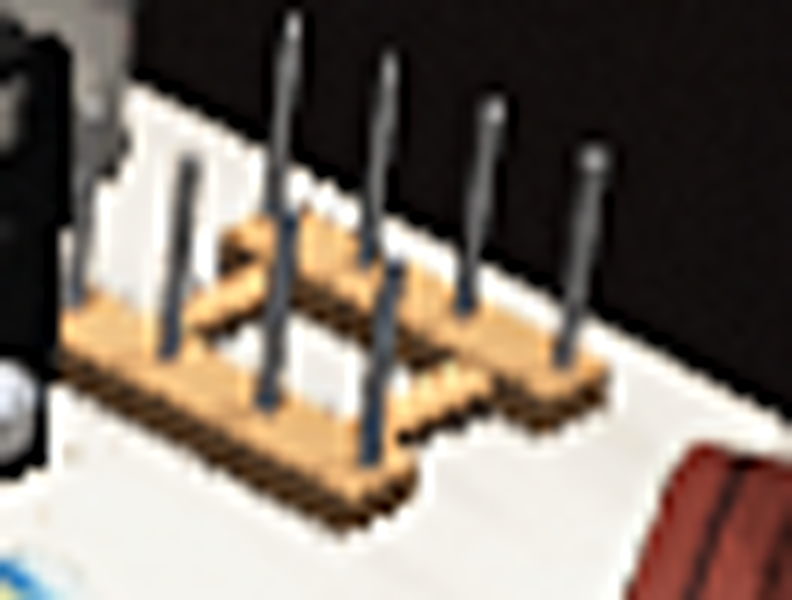

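Both views show all eight rods and their feet. In the crops, the feet run from (381,103) to (362,554) in the top view and (78,303) to (567,362) in the scene view. I'll fit the rack pose to these points.

Run:
```python
from m import *
from scipy.optimize import least_squares
D={"top":((322,114),{(66,-50,20):(381,103),(66,-50,100):(430,22),(22,-50,20):(452,207),(22,-50,100):(508,125),(-22,-50,20):(524,308),(-22,-50,100):(583,235),(-66,-50,20):(597,413),(-66,-50,100):(657,347),
(66,50,20):(149,240),(66,50,100):(187,168),(22,50,20):(219,346),(22,50,100):(262,276),(-22,50,20):(290,448),(-22,50,100):(335,382),(-66,50,20):(362,554),(-66,50,100):(405,495)}),
"scene":((324,138),{(66,-50,100):(293,20),(22,-50,100):(389,60),(-22,-50,100):(493,103),(-66,-50,100):(595,157),(22,-50,20):(375,258),(-22,-50,20):(466,308),(-66,-50,20):(567,362),
(22,50,100):(187,158),(-22,50,100):(287,217),(-66,50,100):(395,265),(66,50,20):(78,303),(22,50,20):(170,355),(-22,50,20):(266,407),(-66,50,20):(371,462)})}
def f(p,names):
    r=[]
    for n in names:
        o,d=D[n]; L=np.array(list(d)); uv=(np.array(list(d.values()))+.5)/12-.5+o
        c,s=np.cos(p[2]),np.sin(p[2]); W=np.c_[p[0]+c*L[:,0]-s*L[:,1],p[1]+s*L[:,0]+c*L[:,1],L[:,2]]
        r.append((proj(n,W)-uv).ravel())
    return np.concatenate(r)
for names in(["top"],["scene"],["top","scene"]):
    q=least_squares(f,[480,-357,.03],args=(names,)); print(names,q.x.round(3),"rms px",np.sqrt(np.mean(q.fun**2)).round(2))
```

```text
['top'] [ 4.85894e+02 -3.56518e+02  4.00000e-02] rms px 0.4
['scene'] [ 4.86312e+02 -3.58041e+02  3.90000e-02] rms px 0.5
['top', 'scene'] [ 4.85832e+02 -3.56937e+02  4.00000e-02] rms px 0.46
```

The rows are not in the units I measure in: shifts go in shares of 1000 mm and turns go in shares of pi/2 rad. I convert before sending: -40 mm is -0.04.

```bash
echo '0,-0.04,0,0,0,0
0,-0.04,0,0,0,0
0,-0.04,0,0,0,0' > next.json && python3 jog.py next.json; echo '0,-0.04,-0.03,0,0,0
0,-0.04,-0.03,0,0,0
0,-0.04,-0.03,0,0,0' > next.json && python3 jog.py next.json; python3 -c "
from workcell import robot;print(robot.get_state()['qpos'].round(3))"
```

```text
time: 0.35
eef_pos: [202.6, -487.8, 221.1]
eef_rot: [0.981, 0.196, -0.0, -0.001]
contact_force: [0.2, -0.8, 1.5]
opening: 86.8
finger_force: 0.0
time: 0.6
eef_pos: [164.0, -395.0, 297.7]
eef_rot: [0.981, 0.196, -0.0, -0.001]
contact_force: [-0.2, -1.0, 1.1]
opening: 87.1
finger_force: 0.0
[ 1.067e+00 -1.530e-01  5.000e-03  1.841e+00  1.000e-03  1.455e+00
 -1.050e-01]
```

To row units: 36 mm is 0.036, -6 mm is -0.006.

```bash
echo '0.036,0,-0.006,0,0,0
0.036,0,-0.006,0,0,0
0.036,0,-0.006,0,0,0
0.036,0,-0.006,0,0,0
0.036,0,-0.006,0,0,0' > next.json && python3 jog.py next.json; echo '0.034,-0.02,0,0,0,0
0.034,-0.02,0,0,0,0
0.034,-0.02,0,0,0,0
0.034,-0.02,0,0,0,0
0.02,-0.035,0,0,0,0
0.02,-0.035,0,0,0,0
0.02,-0.035,0,0,0,0
0.02,-0.035,0,0,0,0
0.02,-0.035,0,0,0,0' > next.json && python3 jog.py next.json;  echo '0.008,-0.036,0,0,0,0
0.008,-0.036,0,0,0,0
0.008,-0.036,0,0,0,0
0.008,-0.036,0,0,0,0' > next.json && python3 jog.py next.json; python3 -c "
from workcell import robot;print(robot.get_state()['qpos'].round(3))"
```

```text
time: 1.02
eef_pos: [332.4, -326.9, 327.9]
eef_rot: [0.981, 0.195, 0.0, 0.0]
contact_force: [1.2, -1.0, -0.3]
opening: 86.8
finger_force: 0.0
time: 1.77
eef_pos: [450.9, 0.0, 327.4]
eef_rot: [0.981, 0.196, -0.0, 0.0]
contact_force: [0.8, -0.4, 0.3]
opening: 87.3
finger_force: 0.0
time: 2.1
eef_pos: [424.7, 145.0, 327.4]
eef_rot: [0.981, 0.196, -0.0, 0.0]
contact_force: [0.6, 0.5, 0.1]
opening: 87.1
finger_force: 0.0
[ 0.469 -0.111 -0.805  1.715 -0.08   1.504 -1.505]
```

To row units: 30 mm is 0.03, -24 mm is -0.024, 0.02 rad is 0.0127.

```bash
echo '0.004,-0.024,0.02,0,0,0.0127
0.004,-0.024,0.03,0,0,0
0.004,-0.024,0.03,0,0,0
0,0,0.03,0,0,0
0,0,0.03,0,0,0
0,0,0.03,0,0,0
0,0,0.02,0,0,0
0,0,0.01,0,0,0
0,0,0,0,0,0
0,0,0,0,0,0' > next.json && python3 jog.py next.json 40 20
python3 - <<'E'
from m import *
st=robot.get_state();print(st["qpos"].round(3),st["eef_pos"].round(1))
R0=R.from_quat(st["eef_rot"]).as_matrix();print(R0.round(3))
out=[]
d=R0[:,1]
for n,x,y in(("top",215,165),("scene",220,180)):
    im=robot.grab_frame(n)[:,:,::-1].copy()
    for k in(-20,20):
        print(n,k,proj(n,st["eef_pos"]+k*d).round(1),"crop",((proj(n,st["eef_pos"]+k*d)-[x,y]+.5)*8).round(0))
    c=im[y:y+70,x:x+50]; out.append(cv2.resize(c,None,fx=8,fy=8,interpolation=cv2.INTER_CUBIC))
cv2.imwrite("pics/pre.png",np.hstack(out))
E
```

```text
time: 2.93
eef_pos: [410.1, 214.8, 128.0]
eef_rot: [0.983, 0.186, -0.0, -0.0]
contact_force: [0.6, 0.0, 1.1]
opening: 41.0
finger_force: 0.0
[ 0.348  0.108 -0.957  1.984  0.099  1.097 -1.848] [410.1 214.8 128. ]
[[ 0.931  0.365 -0.   ]
 [ 0.365 -0.931  0.   ]
 [-0.    -0.001 -1.   ]]
top -20 [[233.7 224.6]] crop [[154. 481.]]
top 20 [[240.9 216.2]] crop [[211. 413.]]
scene -20 [[240.4 204. ]] crop [[167. 196.]]
scene 20 [[247.6 197.8]] crop [[225. 146.]]
```

View pics/pre.png

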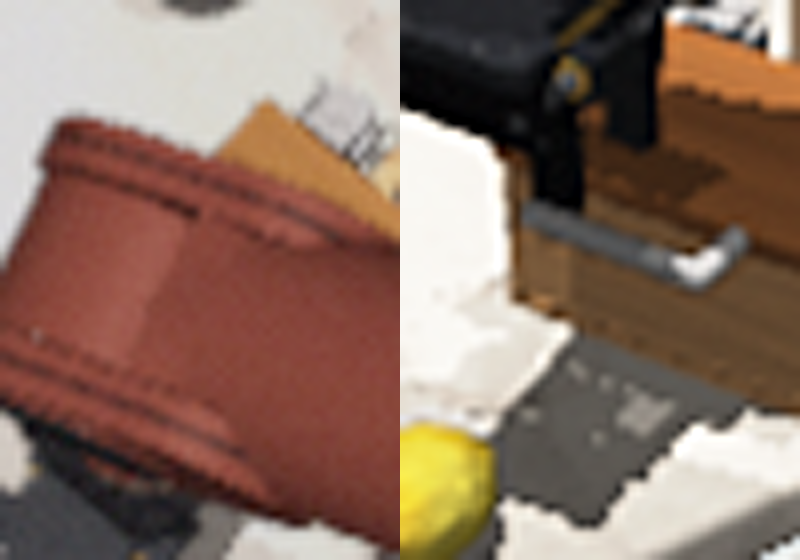

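The picture shows the open fingers straddling the handle bar from above. The tips are at crop (560,205) and (635,148), about 1 px from where I projected them. The bar runs from (525,213) to (690,268). I'll check the bar line against the TCP.

Run:
```python
from m import *
st=robot.get_state();Rm=R.from_quat(st["eef_rot"]).as_matrix()
uv=(np.array([[128,214],[165,227],[200,239],[240,254],[270,264]])+.5)/8-.5+[220,180]
print(((onz("scene",uv,86)-st["eef_pos"])@Rm).round(1))
im=cv2.imread("pics/top0.png"); 
uv=(np.array([[66,250],[112,288],[158,325]])+.5)/5.7-.5+[220,170]
print(((onz("top",uv,86)-st["eef_pos"])@Rm).round(1))
```

```text
[[ 40.2   7.9  43.1]
 [ 22.1   8.5  43. ]
 [  5.2   9.2  43. ]
 [-14.2   9.4  43. ]
 [-28.2  10.2  42.9]]
[[ 38.7   7.9  43.1]
 [ -0.7   8.2  43. ]
 [-39.5   8.9  42.9]]
```

To row units: 12 mm is 0.012, -2.5 mm is -0.0025.

```bash
echo '0,-0.0025,0.01,0,0,0
0,0,0.012,0,0,0
0,0,0.012,0,0,0
0,0,0,0,0,0' > next.json && python3 jog.py next.json; echo '0,0,0.006,0,0,0
0,0,0.006,0,0,0
0,0,0.005,0,0,0
0,0,0.005,0,0,0
0,0,0,0,0,0' > next.json && python3 jog.py next.json
```

```text
time: 3.37
eef_pos: [407.6, 216.0, 90.9]
eef_rot: [0.983, 0.186, -0.002, 0.0]
contact_force: [-0.8, -0.9, -1.4]
opening: 40.1
finger_force: 0.0
time: 3.78
eef_pos: [408.6, 216.6, 70.6]
eef_rot: [0.983, 0.186, -0.001, 0.0]
contact_force: [-0.0, -0.5, -0.1]
opening: 40.3
finger_force: 0.0
```

To row units: 4 mm is 0.004, 3 mm is 0.003.

```bash
echo '0,0,0,0,0,0
0,0.004,0,0,0,0
0,0.004,0,0,0,0
0,0.003,0,0,0,0
0,0,0,0,0,0' > next.json && python3 jog.py next.json 18 10; echo '0,0,0,0,0,0
0,0,0,0,0,0
0,0,0,0,0,0
0,0,0,0,0,0' > next.json && python3 jog.py next.json 0 10
```

```text
time: 4.2
eef_pos: [413.6, 205.8, 71.7]
eef_rot: [0.983, 0.185, 0.0, 0.0]
contact_force: [0.4, -0.6, 0.5]
opening: 19.8
finger_force: 0.0
time: 4.53
eef_pos: [413.8, 205.2, 71.7]
eef_rot: [0.983, 0.185, 0.0, 0.001]
contact_force: [2.3, -6.0, 2.2]
opening: 11.2
finger_force: 10.0
```

To row units: -12.8 mm is -0.0128, 2.5 mm is 0.0025.

```bash
echo '0,0.0005,-0.0128,0,0,0
0,0.0015,-0.0127,0,0,0
0,0.0025,-0.0125,0,0,0
0,0.0035,-0.0123,0,0,0' > next.json && python3 jog.py next.json; echo '0,0,0,0,0,0' > next.json && python3 jog.py next.json
```

```text
time: 4.87
eef_pos: [415.7, 199.0, 122.5]
eef_rot: [0.983, 0.186, -0.0, 0.0]
contact_force: [0.5, -2.0, -1.2]
opening: 11.5
finger_force: 10.0
time: 4.95
eef_pos: [417.1, 199.4, 123.9]
eef_rot: [0.983, 0.186, 0.001, 0.0]
contact_force: [0.4, 0.6, -1.5]
opening: 11.5
finger_force: 10.0
```

To row units: -12 mm is -0.012, -11.6 mm is -0.0116.

```bash
echo '0,0.0044,-0.012,0,0,0
0,0.0054,-0.0116,0,0,0
0,0.0062,-0.0112,0,0,0
0,0.0071,-0.0106,0,0,0
0,0.0079,-0.01,0,0,0
0,0.0087,-0.0094,0,0,0
0,0,0,0,0,0' > next.json && python3 jog.py next.json; echo '0,0.0094,-0.0087,0,0,0
0,0.01,-0.0079,0,0,0
0,0.0106,-0.0071,0,0,0
0,0.0112,-0.0062,0,0,0
0,0.0116,-0.0054,0,0,0
0,0,0,0,0,0' > next.json && python3 jog.py next.json
python3 - <<'E'
from h import *
im=np.hstack([robot.grab_frame("top")[110:270,190:390],robot.grab_frame("scene")[90:250,170:370]])[:,:,::-1]
cv2.imwrite("pics/swing.png",cv2.resize(im,None,fx=2,fy=2,interpolation=cv2.INTER_CUBIC));print(robot.get_state()["qpos"].round(2))
E
```

```text
time: 5.53
eef_pos: [431.0, 163.0, 188.1]
eef_rot: [0.983, 0.186, 0.001, -0.001]
contact_force: [-3.7, 4.2, 3.3]
opening: 11.4
finger_force: 10.0
time: 6.03
eef_pos: [450.6, 113.2, 223.6]
eef_rot: [0.983, 0.185, 0.001, -0.0]
contact_force: [-5.7, 2.9, 12.2]
opening: 11.5
finger_force: 10.0
[ 0.52 -0.01 -0.84  1.86 -0.01  1.29 -1.51]
```

View pics/swing.png

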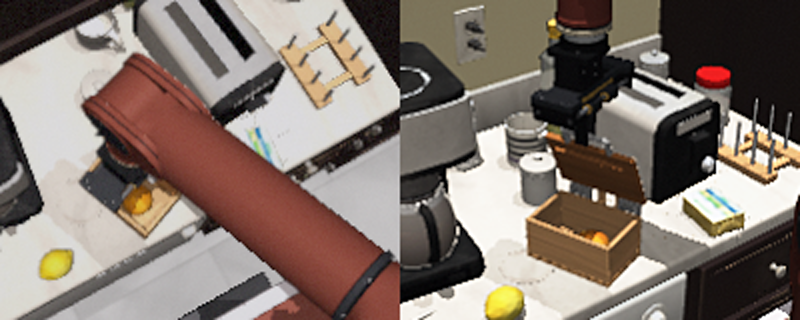

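The scene view shows the lid opened about 65° in the grip, the mandarin visible in the box, and nothing else disturbed. I'll finish the swing, biasing slightly upward.

To row units: 12.8 mm is 0.0128, 12.7 mm is 0.0127.

```bash
echo '0,0.012,-0.0055,0,0,0
0,0.0123,-0.0045,0,0,0
0,0.0126,-0.0035,0,0,0
0,0.0127,-0.0015,0,0,0
0,0.0128,-0.0005,0,0,0
0,0,0,0,0,0
0,0,0,0,0,0' > next.json && python3 jog.py next.json
python3 - <<'E'
from h import *
for n,(x,y) in(("top",(190,110)),("scene",(210,100))):
    cv2.imwrite(f"/tmp/{n}u.png",robot.grab_frame(n)[:,:,::-1])
im=np.hstack([cv2.imread("/tmp/topu.png")[140:240,210:310],cv2.imread("/tmp/sceneu.png")[130:230,220:320]])
cv2.imwrite("pics/up.png",cv2.resize(im,None,fx=4,fy=4,interpolation=cv2.INTER_CUBIC))
E
```

```text
time: 6.72
eef_pos: [473.0, 54.1, 237.4]
eef_rot: [0.983, 0.185, -0.0, -0.0]
contact_force: [0.3, 0.3, 2.7]
opening: 11.6
finger_force: 10.0
```

View pics/up.png

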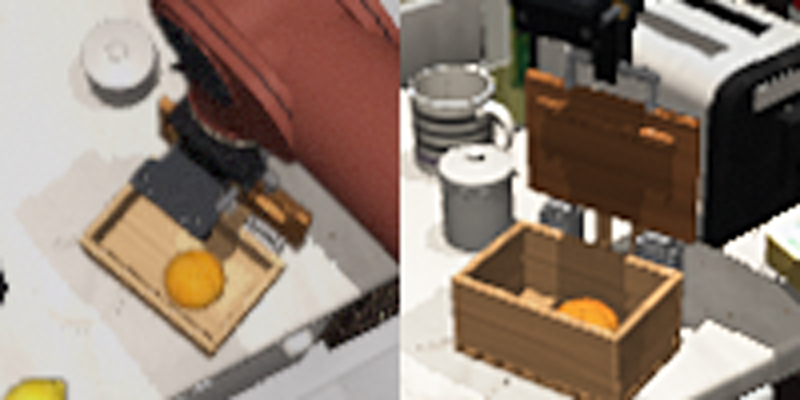

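The lid is upright over the hinge, and the handle bar is held centrally. Now I'll grip harder and lift straight up.

To row units: -8 mm is -0.008, -6 mm is -0.006.

```bash
echo '0,0,0,0,0,0
0,0,0,0,0,0
0,0,-0.005,0,0,0
0,0,-0.006,0,0,0
0,0,-0.008,0,0,0
0,0,-0.008,0,0,0
0,0,-0.008,0,0,0
0,0,0,0,0,0
0,0,0,0,0,0' > next.json && python3 jog.py next.json 0 35;  echo '0,0,-0.01,0,0,0
0,0,-0.015,0,0,0
0,0,-0.02,0,0,0
0,0,-0.02,0,0,0
0,0,-0.02,0,0,0
0,0,-0.02,0,0,0
0,0,-0.015,0,0,0
0,0,-0.01,0,0,0
0,0,0,0,0,0
0,0,0,0,0,0' > next.json && python3 jog.py next.json; python3 -c "
from workcell import robot;print(robot.get_state()['qpos'].round(2))"
```

```text
time: 7.57
eef_pos: [472.9, 55.1, 273.0]
eef_rot: [0.983, 0.186, 0.001, 0.0]
contact_force: [0.9, -0.0, -3.0]
opening: 10.6
finger_force: 35.0
time: 8.4
eef_pos: [472.6, 55.1, 402.3]
eef_rot: [0.983, 0.186, -0.0, -0.0]
contact_force: [0.2, -0.9, -2.9]
opening: 10.7
finger_force: 35.0
[ 0.59 -0.03 -0.76  1.51 -0.02  1.65 -1.37]
```

To row units: 26 mm is 0.026, -8.5 mm is -0.0085.

```bash
echo '-0.0035,0.01,0,0,0,0
-0.005,0.015,0,0,0,0
-0.008,0.022,0,0,0,0
-0.0085,0.024,0,0,0,0
-0.009,0.026,0,0,0,0
-0.009,0.026,0,0,0,0
-0.0085,0.024,0,0,0,0
-0.008,0.022,0,0,0,0
-0.005,0.015,0,0,0,0
-0.0035,0.01,0,0,0,0' > next.json && python3 jog.py next.json;  echo '0,0,0,0,0,-0.0318
0,0,0,0,0,-0.0573
0,0,0,0,0,-0.0764
0,0,0,0,0,-0.0764
0,0,0,0,0,-0.0764
0,0,0,0,0,-0.0764
0,0,0,0,0,-0.0764
0,0,0,0,0,-0.0764
0,0,0,0,0,-0.0764
0,0,0,0,0,-0.0764' > next.json && python3 jog.py next.json; echo '0,0,0,0,0,-0.0573
0,0,0,0,0,-0.0299
0,0,0,0,0,0
0,0,0,0,0,0' > next.json && python3 jog.py next.json; python3 -c "
from workcell import robot;print(robot.get_state()['qpos'].round(2))"
```

```text
time: 9.23
eef_pos: [479.2, -153.6, 400.9]
eef_rot: [0.983, 0.184, -0.001, -0.0]
contact_force: [-0.0, -0.2, -3.4]
opening: 11.4
finger_force: 35.0
time: 10.07
eef_pos: [479.8, -150.4, 401.7]
eef_rot: [0.738, 0.674, -0.0, -0.001]
contact_force: [-1.2, -1.3, -4.0]
opening: 10.9
finger_force: 35.0
time: 10.4
eef_pos: [479.9, -150.4, 401.9]
eef_rot: [0.693, 0.721, -0.0, -0.0]
contact_force: [0.8, -0.4, -3.4]
opening: 10.8
finger_force: 35.0
[ 0.79  0.03 -0.58  1.47  0.02  1.65  0.25]
```

To row units: -27 mm is -0.027, -26 mm is -0.026.

```bash
echo '-0.01,0,0,0,0,0
-0.016,0,0,0,0,0
-0.024,0,0,0,0,0
-0.027,0,0,0,0,0
-0.027,-0.001,0,0,0,0
-0.027,-0.001,0,0,0,0
-0.026,-0.0003,0,0,0,0
-0.024,0,0,0,0,0
-0.016,0,0,0,0,0
-0.0095,0,0,0,0,0' > next.json && python3 jog.py next.json;  echo '0,0,0.015,0,0,0
0,0,0.02,0,0,0
0,0,0.02,0,0,0
0,0,0.02,0,0,0
0,0,0.01,0,0,0
0,0,0,0,0,0
0,0,0,0,0,0
0,0,0,0,0,0
0,0,0,0,0,0
0,0,0,0,0,0' > next.json && python3 jog.py next.json
python3 - <<'E'
from h import *
print(robot.get_state()["qpos"].round(2))
for n in("top","scene"): cv2.imwrite(f"/tmp/{n}r.png",robot.grab_frame(n)[:,:,::-1])
im=np.hstack([cv2.imread("/tmp/topr.png")[90:190,300:400],cv2.imread("/tmp/scener.png")[100:200,305:405]])
cv2.imwrite("pics/over.png",cv2.resize(im,None,fx=4,fy=4,interpolation=cv2.INTER_CUBIC))
E
```

```text
time: 11.23
eef_pos: [485.0, -360.6, 401.3]
eef_rot: [0.694, 0.72, -0.0, -0.001]
contact_force: [0.1, -0.0, -3.3]
opening: 10.8
finger_force: 35.0
time: 12.07
eef_pos: [486.5, -357.0, 318.6]
eef_rot: [0.693, 0.721, 0.0, 0.001]
contact_force: [0.1, 0.4, -2.6]
opening: 10.5
finger_force: 35.0
[ 0.93  0.24 -0.46  1.41  0.11  1.51  0.52]
```

View pics/over.png

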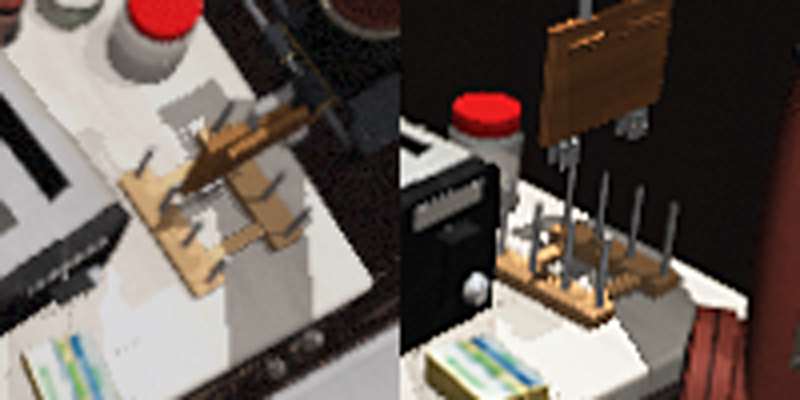

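Run:
```python
from h import *
st=robot.get_state();M=R.from_quat(st["eef_rot"]).as_matrix()
for b in(12,):
  for tilt in(-.05,0,.05):
    P=[st["eef_pos"]+M@[x,175*np.sin(tilt),175*np.cos(tilt)-b] for x in(-50,50)]
    print(b,tilt,((proj("scene",P)-[305,100]+.5)*4-.5+[400,0]).round(0).tolist())
P=[st["eef_pos"]+M@[x,0,28-12] for x in(-85,85)];print("plate top",((proj("scene",P)-[305,100]+.5)*4-.5+[400,0]).round(0).tolist(),((proj("top",P)-[300,90]+.5)*4-.5).round(0).tolist())
P=[st["eef_pos"]+M@[x,0,147-12] for x in(-85,85)];print("plate bot",((proj("scene",P)-[305,100]+.5)*4-.5+[400,0]).round(0).tolist(),((proj("top",P)-[300,90]+.5)*4-.5).round(0).tolist())
```

```text
12 -0.05 [[636.0, 134.0], [568.0, 163.0]]
12 0 [[629.0, 131.0], [561.0, 160.0]]
12 0.05 [[622.0, 128.0], [554.0, 157.0]]
plate top [[671.0, -17.0], [551.0, 26.0]] [[365.0, 52.0], [208.0, 145.0]]
plate bot [[655.0, 96.0], [539.0, 144.0]] [[324.0, 105.0], [178.0, 192.0]]
```

The top and scene views show the lid hanging upright over the middle slot. The hooks at (562,165) and (632,137) are within about 1 px of the prediction. Lowering.

The rows are not in the units I measure in: shifts go in shares of 1000 mm and turns go in shares of pi/2 rad. I convert before sending: 20 mm is 0.02, 15 mm is 0.015, -0.015 rad is -0.0095.

```bash
echo '0,0.001,0.015,-0.0095,0,0
0,0,0.02,0,0,0
0,0,0.015,0,0,0
0,0,0.01,0,0,0
0,0,0.01,0,0,0
0,0,0.01,0,0,0
0,0,0,0,0,0' > next.json && python3 jog.py next.json;  echo '0,0,0.01,0,0,0
0,0,0.01,0,0,0
0,0,0.01,0,0,0
0,0,0.01,0,0,0
0,0,0.005,0,0,0
0,0,0,0,0,0
0,0,0,0,0,0' > next.json && python3 jog.py next.json; echo '0,0,0.002,0,0,0
0,0,0.002,0,0,0
0,0,0.002,0,0,0
0,0,0,0,0,0
0,0,0,0,0,0' > next.json && python3 jog.py next.json
```

```text
time: 12.75
eef_pos: [487.5, -356.4, 235.6]
eef_rot: [0.693, 0.721, 0.005, 0.004]
contact_force: [-0.2, -0.0, -3.0]
opening: 11.0
finger_force: 35.0
time: 13.33
eef_pos: [488.6, -356.7, 192.2]
eef_rot: [0.693, 0.721, 0.005, 0.005]
contact_force: [0.3, 0.3, -3.3]
opening: 10.8
finger_force: 35.0
time: 13.75
eef_pos: [488.8, -356.7, 186.5]
eef_rot: [0.693, 0.721, 0.005, 0.005]
contact_force: [0.5, -0.2, -2.3]
opening: 10.9
finger_force: 35.0
```

To row units: 1 mm is 0.001.

```bash
for i in 1 2; do echo '0,0,0.001,0,0,0
0,0,0.001,0,0,0
0,0,0,0,0,0
0,0,0,0,0,0' > next.json && python3 jog.py next.json|egrep 'pos|force'; done
```

```text
eef_pos: [488.9, -356.7, 184.5]
contact_force: [-0.6, 0.2, -2.7]
finger_force: 35.0
eef_pos: [490.1, -356.7, 184.3]
contact_force: [-0.4, 1.2, 7.7]
finger_force: 35.0
```

Contact came at TCP z 184, which matches the hooks standing on the rails. Easing the grip, releasing and withdrawing upward.

```bash
echo '0,0,0,0,0,0
0,0,0,0,0,0
0,0,0,0,0,0' > next.json && python3 jog.py next.json - 4; echo '0,0,0,0,0,0
0,0,0,0,0,0
0,0,0,0,0,0
0,0,0,0,0,0
0,0,0,0,0,0' > next.json && python3 jog.py next.json 40
python3 - <<'E'
from h import *
for n in("top","scene"): cv2.imwrite(f"/tmp/{n}e.png",robot.grab_frame(n)[:,:,::-1])
im=np.hstack([cv2.imread("/tmp/tope.png")[90:190,300:400],cv2.imread("/tmp/scenee.png")[100:200,305:405]])
cv2.imwrite("pics/rel.png",cv2.resize(im,None,fx=4,fy=4,interpolation=cv2.INTER_CUBIC))
E
```

```text
time: 14.67
eef_pos: [489.9, -356.8, 184.1]
eef_rot: [0.693, 0.721, 0.006, 0.006]
contact_force: [-0.0, 1.3, 6.2]
opening: 11.9
finger_force: 4.0
time: 15.08
eef_pos: [488.8, -356.8, 182.3]
eef_rot: [0.693, 0.721, 0.005, 0.005]
contact_force: [0.5, 0.3, -0.6]
opening: 35.8
finger_force: 0.0
```

View pics/rel.png

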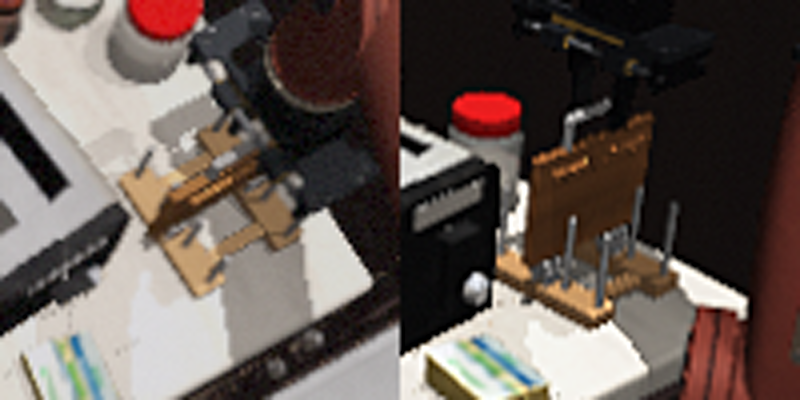

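The lid stands upright in the middle slot with its hooks on the rails, and the fingers are open clear of the handle. I'll rise straight up and check once more.

To row units: -30 mm is -0.03, -20 mm is -0.02.

```bash
echo '0,0,-0.01,0,0,0
0,0,-0.02,0,0,0
0,0,-0.03,0,0,0
0,0,-0.03,0,0,0
0,0,-0.03,0,0,0
0,0,-0.02,0,0,0
0,0,-0.01,0,0,0
0,0,0,0,0,0
0,0,0,0,0,0
0,0,0,0,0,0' > next.json && python3 jog.py next.json
python3 - <<'E'
from h import *
a,b=[cv2.imread(f"/tmp/{n}e.png") for n in("top","scene")]
t,s=[robot.grab_frame(n)[:,:,::-1] for n in("top","scene")]
im=np.hstack([cv2.resize(t[90:190,300:400],None,fx=4,fy=4,interpolation=cv2.INTER_CUBIC),cv2.resize(s[100:200,305:405],None,fx=4,fy=4,interpolation=cv2.INTER_CUBIC)])
cv2.imwrite("pics/fin.png",im)
E
```

```text
time: 16.02
eef_pos: [486.1, -356.6, 330.7]
eef_rot: [0.693, 0.721, 0.005, 0.004]
contact_force: [0.3, 0.0, -0.4]
opening: 40.1
finger_force: 0.0
```

View pics/fin.png

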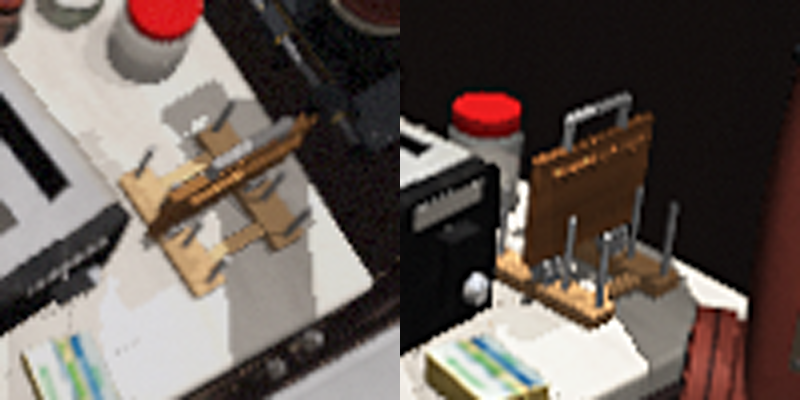

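The lid stands upright in the middle slot with its handle on top at crop (598,108), and the gripper is clear above it. Handing in.

```bash
python3 -c "
from workcell import robot;print(robot.job_done())"
```

```text
the job is handed in; nothing more can be done
None
```

The lid is off its hinges and standing upright, handle at the top, on the rails in the rack's middle slot; the job is handed in at about 16 s, with the gripper clear and the other things left alone.

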